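# Wedge-lock a resin specimen block in its holder

### The job

Slide the loose resin block along the specimen holder until its end sits against the end stop. Then take the aluminium wedge from the wooden rack, put it thin end down into the slot between the block and the sloping jaw with its upright face to the block, and tap or press it down until it locks the block tight, without overdriving it: the resin is brittle. Let go of everything and leave the slide box, the dish and the jar where they are.

Things in the scene. Friction and masses are not known exactly. Their poses are not given: they have to be found in the camera images.
- holder: Steel specimen holder bolted to the bench; frame z up, origin on the bench. Base plate x -55 to 75, y -57 to 63 mm, 20 thick: the bed is at z = 20. Fixed jaw: wall with its face at y = -30, x -30 to 30, top z = 76. The +x end is open. The block's home: x -25 to 25, y -30 to 0, centre at (0, -15, 56) mm.
- stop_face (a point): Top middle of the face of the holder's end stop, a post at the -x end of the bed: face at x = -25, y -30 to -2, top z = 92 mm in the holder's frame, 12 mm thick. The block slides in the holder's -x direction to meet it; up to 3 mm off is allowed.
- slot (a point): Middle of the wedge slot at the height of the jaw tops: (0, 0, 76) mm in the holder's frame, in the plane of the block's +y face when home; holder's axes. The slot lies on its +y side, up to the sloping jaw (x -30 to 30), whose face leans outward, 1 in 5: y = 3 to 7 at the bed, 14 to 18 mm at the top. It is sprung, 25 N/mm; a screw sets it, how far is unknown.
- block_center (a point): Centre of the loose amber resin block, 50 (x) x 30 (y) x 72 (z) mm, 130 g, standing on the bed, 16 mm proud of the jaws. It starts 10 to 20 mm from the stop, a little askew, with 1 to 2 mm of play to the fixed jaw. Axes parallel to the holder's when home. It cracks when the wedge presses on it with more than 35 N.
- wedge_head (a point): Centre of the head of the aluminium wedge, 120 g: 34 (x) x 24.5 (y) x 32 (z) mm, z up; grasp its upper half. The blade hangs below: 22 wide (x), 70 long, taper 1 in 5, 9.5 thick at the tip; its upright face is at y = -12.25 mm, the sloping one on the +y side. In the slot its y points as the holder's y. Friction 0.3, self-locking.
- wedge_tip (a point): Lower edge of the upright face of the wedge's blade, at its middle: (0, -12.25, -86) mm from the head's centre, same axes. Tight: once let go, the wedge presses the block with 8 N or more. A 15 N push straight down on the head does it; over 22 N may crack the block. The depth at which it tightens varies by 20 mm between runs: feel for it.
- rack: Wooden rack 60 (x) x 44 (y) x 80 (z) mm, fixed to the bench, origin at the centre of its underside. The wedge hangs in its pocket, blade down, the head resting on its top; lift the wedge 75 mm or more to clear it.
- slide_box: Bystander: closed blue slide box 85 x 100 x 30 mm, origin at the centre of its underside.
- dish: Bystander: clear round dish, 94 mm across, 16 mm high, origin at the centre of its underside.
- jar: Bystander: small closed jar, 52 mm across, 62 mm high, origin at the centre of its underside.

How it is judged:
On the way, in this order (a step that is already met when the one before it is completed fails the run):
1. the block's end is at the end stop (within 3 mm) (x of block_center in the frame of holder below 0.003 m and angle between block_center's own z axis and vertical below 0.05 rad), for 0.2 s.
2. the wedge stands in the slot, its tip below the top of the jaws (z of wedge_head in the frame of holder below 0.16 m and x of wedge_head in the frame of holder between -0.018 and 0.018 m and y of wedge_head in the frame of holder between 0.005 and 0.022 m), for 0.2 s.
At the end, for the whole second after the job is handed in: Block on the bed within 3 mm of the end stop, square (2 deg) against the fixed jaw; wedge upright (5 deg) in the slot, within 18 mm of its middle, tip 12 mm or more below the jaw tops, pressing block and sloping jaw with over 8 N each by itself; all at rest (all of step 1 and contact force between wedge and block above 8 N and contact force between wedge and holder above 8 N and y of block_center in the frame of holder below -0.0142 m and z of block_center in the frame of holder below 0.059 m and angle between the x axis of block_center and the x axis of holder, either way round below 0.035 rad and angle between wedge_head's own z axis and vertical below 0.09 rad and z of wedge_head in the frame of holder below 0.15 m and x of wedge_head in the frame of holder between -0.018 and 0.018 m and linear speed of each of wedge, block below 0.01 m/s); the robot touches nothing.
It fails at once if the wedge presses the brittle block with more than 35 N (contact force between wedge and block above 35 N).
It fails at once if the slide box, the dish or the jar is moved by more than 20 mm (distance of any of slide_box, dish, jar from where it was at the start of the episode above 0.02 m).
It also fails if it takes over 66 s, if anything falls off the work surface, if the arm or the gripper's body presses on something with over 40 N, if the wrist force passes 120 N, or if a joint passes its speed limit or range.

### The arm

A 6-joint arm with a two-finger parallel gripper is mounted at the origin on the work surface. World frame = base frame: x ahead of the robot, y to its left, z up, the work surface at z = 0. Lengths are in m, angles in rad, forces in N, time in s.
With the tool pointing down it reaches from about 0.375 to 0.9 m from the base axis. Payload 3.1 kg.
Tool frame: the origin (TCP) lies on the centre line of the jaws, within the pads' length; the fingertips stand 19 mm ahead of it and the grasp point (between the pads) is the TCP; z points along the fingers, y is the direction in which the jaws open and shut (so a half turn about z gives the same grasp; the last joint's range is limited). The gripper opens to 85 mm and grips with 20 to 120 N. Pads are 22 mm wide; open, the fingers measure 114 mm over their backs; the gripper's body (76 mm by 85 mm) begins 54 mm behind the grasp point. The pads swing forward as they close: fully open they stand 13 mm farther back than shut.
Start: joints at [1.04, 0.527, 1.433, -0, 1.181, -0.178], TCP at [0.215, 0.587, 0.25] pointing down, gripper open.
Joint ranges: [-3.08, 3.08], [-0.75, 2.2], [0.22, 2.44], [-1.43, 4.57], [0, 2.65], [-2.85, 2.85]. Speed limits (rad/s): [2.79, 2.79, 3.14, 3.14, 3.14, 3.14].

### API

Orientations are given as a unit quaternion [x, y, z, w].
In Python, from station import manip, imaging, workorder gives the robot as it stands.
- The arm moves only by the shell command python3 -m creep 'ROWS' [FORCE]. ROWS is a JSON object of lists of equal length, an entry for each row: "claw": the finger opening in cm, from 0 to 8.54; "dp": the shift along the tool's x, y, z in cm, a list of three; "roll": the turn about the tool's z in rad. In form: {"claw": [claw, ...], "dp": [[dx, dy, dz], ...], "roll": [roll, ...]}. A call has 1 to 12 rows; each row is the pose to reach, as a shift and turn from the pose commanded when the call began, along the tool's axes at that moment; what a row does not reach only later rows make up. A row lasts 1/10 s, in which the tool goes at most 50 mm and 8.59 degrees, less where a joint would pass 70% of its speed; a pose out of reach is approached as far as the arm can. A call with a gripper value outside its range is refused whole. The fingers move at their own pace and stop on an object; FORCE is the grip in N (left out, the last holds). Time passes only in rows, so rows that repeat a pose let the fingers close. It gives the time, the measured TCP pose, the force and the opening at its end, in the units of the state.
- manip.sense(): the state, without advancing time (a new reading comes with each control period).
- imaging.snapshot(name): name is "side" or "top"; returns a dict with "image" (480x640x3 uint8, red, green, blue), "z_map" (480x640 float32, m along the optical axis (not along the pixel's ray), 0 where there is no reading), "vfov" (degrees; the focal length in pixels is half the picture's height over the tangent of half this angle, whatever the lens; pixels are square), "cx", "cy" (the principal point, pixels), "R" (3x3) and "t" (3): a world point X has camera coordinates R X + t. Camera axes: x right, y down, z forward; pixel columns grow to the right and rows downward; lengths in m; the calibration is good to about 2 mm. A picture is of the moment at which its call begins.
- workorder.sign_off(): hands the job in, once; it reports no verdict.
The state is a dict: "t": time; "q": joint angles; "qd": joint speeds; "tau": joint torques, N m; "tcp_pos": TCP position; "tool_rot": TCP orientation; "force": force on the tool from outside, world axes, zero at the start; "ft_torque": the same for the moment, N m; "finger_gap": opening from 0.0 (shut) to 1.0 (fully open).
Only numpy, scipy, OpenCV 4.12 (cv2) and the standard library are available. Lean on these libraries where they do the work, as an engineer would, in place of code of your own. Each camera call takes 0.05 s, during which the arm holds its last target.

## Working session

There is one attempt and no reset: what is moved stays moved. The work goes in short steps, Python scripts to look and compute and a shell command to move; the robot and the scene stay as the last step left them, time stands still between calls to the robot, and variables do not carry over. Pictures are saved under pics/ and viewed, and the job is handed in when it is done.

```bash
ls; mkdir -p pics; python3 - <<'E'
from station import manip, imaging
import cv2,numpy as np
s=manip.sense()
for k,v in s.items(): print(k,np.round(v,4))
for n in("side","top"):
    d=imaging.snapshot(n)
    cv2.imwrite(f"pics/{n}0.png",d["image"][:,:,::-1]); np.savez(f"{n}0.npz",**d)
    print(n,d["vfov"],d["cx"],d["cy"],np.round(d["R"],4).tolist(),d["t"])
E
```

```text
pics
t 0.0
q [ 1.0405  0.5285  1.4339 -0.      1.1814 -0.1785]
qd [ 0.0001  0.0007 -0.0017 -0.0007 -0.0004 -0.0006]
tau [-6.00000e-04 -4.42352e+01 -1.78024e+01 -4.00000e-04  8.50000e-03
 -0.00000e+00]
tcp_pos [0.215  0.5861 0.2493]
tool_rot [ 1.750e-01  9.846e-01 -1.000e-03 -4.000e-04]
force [-0.3913 -0.9075 -0.6767]
ft_torque [-0.0152  0.0265 -0.0398]
finger_gap 1.0013
side 45.82325464730035 322.78340261613687 236.60361504791447 [[0.8661, -0.4998, 0.012], [-0.2532, -0.4592, -0.8515], [0.4311, 0.7344, -0.5242]] [-0.54711004  0.226379    0.91980621]
top 42.741647280491335 306.35932562720706 238.57076934128153 [[-0.0015, -1.0, 0.0014], [-0.9984, 0.0014, -0.0564], [0.0564, -0.0015, -0.9984]] [0.0074417  0.61022542 1.34303629]
```

View pics/top0.png

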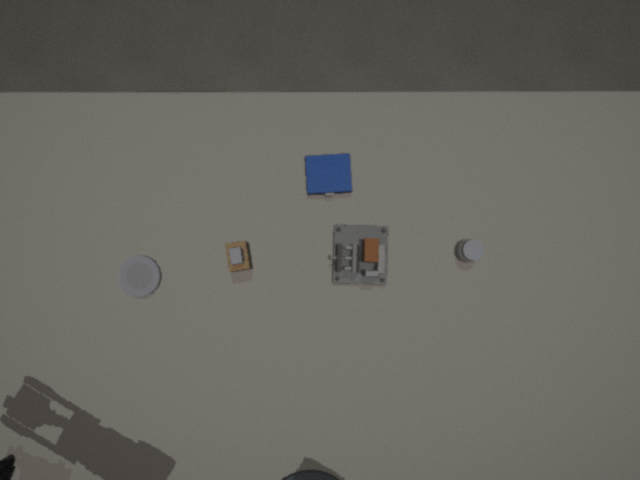

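View pics/side0.png

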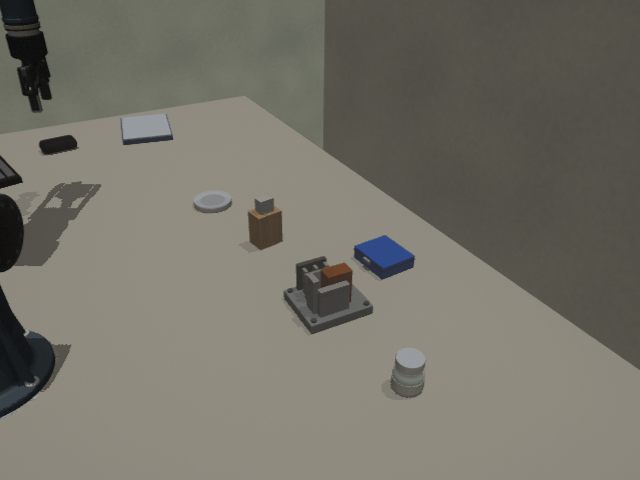

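```bash
python3 - <<'E'
import cv2,numpy as np
im=cv2.imread("pics/top0.png")
a=cv2.resize(im[210:300,320:400],None,fx=6,fy=6,interpolation=cv2.INTER_CUBIC)
b=cv2.resize(im[230:284,215:265],None,fx=6,fy=6,interpolation=cv2.INTER_CUBIC)
c=np.zeros((540,800,3),np.uint8);c[:540,:480]=a;c[:324,490:790]=b
cv2.imwrite("pics/z0.png",np.clip(c*1.6,0,255))
im=cv2.imread("pics/side0.png")
cv2.imwrite("pics/z1.png",np.clip(cv2.resize(im[180:340,235:385],None,fx=3.7,fy=3.7,interpolation=cv2.INTER_CUBIC)*1.5,0,255))
E
```

```text
[ WARN:0@0.060] global loadsave.cpp:1063 imwrite_ Unsupported depth image for selected encoder is fallbacked to CV_8U.
```

View pics/z0.png

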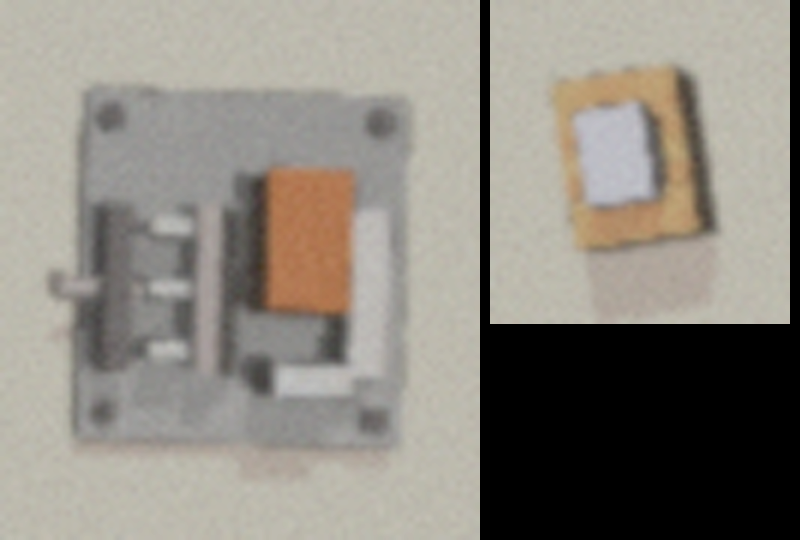

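View pics/z1.png

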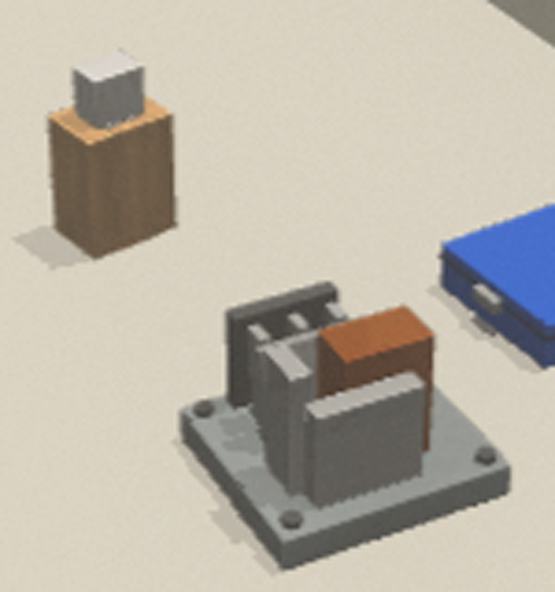

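```bash
cat > h.py <<'E'
import numpy as np,cv2
from station import manip, imaging
def load(f): return dict(np.load(f))
def snap(n,tag):
    d=imaging.snapshot(n); np.savez(f"{n}{tag}.npz",**d); cv2.imwrite(f"pics/{n}{tag}.png",d["image"][:,:,::-1]); return d
def F(d): return 240/np.tan(np.radians(float(d["vfov"]))/2)
def ray(d,uv,z):
    uv=np.atleast_2d(uv).astype(float);f=F(d)
    r=np.c_[(uv[:,0]-d["cx"])/f,(uv[:,1]-d["cy"])/f,np.ones(len(uv))]@d["R"]
    C=-d["R"].T@d["t"]
    return C+r*((z-C[2])/r[:,2])[:,None]
def proj(d,X):
    c=np.atleast_2d(X)@d["R"].T+d["t"];return c[:,:2]/c[:,2:]*F(d)+[d["cx"],d["cy"]]
def height(d):
    f=F(d);v,u=np.mgrid[:480,:640];z=d["z_map"]
    P=np.stack([(u-d["cx"])/f*z,(v-d["cy"])/f*z,z],-1)-d["t"]
    return P@d["R"]
def rect(d,mask,z):
    cs,_=cv2.findContours(mask.astype(np.uint8),cv2.RETR_EXTERNAL,cv2.CHAIN_APPROX_NONE)
    c=max(cs,key=cv2.contourArea);p=ray(d,c[:,0],z)[:,:2]*1000
    r=cv2.minAreaRect(p.astype(np.float32));return r
E
python3 - <<'E'
from h import *
for n in("top","side"):
    d=load(n+"0.npz");print(n,"cam",-d["R"].T@d["t"],F(d))
    hsv=cv2.cvtColor(d["image"],cv2.COLOR_RGB2HSV);P=height(d)
    v,u=np.mgrid[:480,:640]
    H=P[...,2]
    for nm,(u0,u1,v0,v1) in dict(top=dict(h=(325,395,215,295),r=(220,256,235,276)),side=dict(h=(280,376,250,330),r=(245,285,192,250)))[n].items():
        w=(u>=u0)&(u<u1)&(v>=v0)&(v<v1)
        hs=H[w];print(nm,np.percentile(hs,[1,10,50,90,99]).round(3))
        if nm=="h":
            o=w&(hsv[...,0]<14)&(hsv[...,1]>150)
            print("block H",np.median(H[o]),np.percentile(H[o],[5,95]),o.sum(), "hsv",np.median(hsv[o],0))
            ot=o&(H>.085); print("block",rect(d,ot,.092), "cloud",np.median(P[ot],0))
            if n=="top":
                print("plate",rect(d,w&(H>.012)&(H<.03),.02))
        else:
            m=w&(H>.10);print("head",rect(d,m,.112),"cloud",P[m].mean(0),m.sum())
            m=w&(H>.07)&(H<.09);print("rack",rect(d,w&(H>.07),.08),"cloud",P[m].mean(0))
E
```

```text
top cam [0.53358089 0.00860701 1.37527971] 613.3269811029435
h [-0.007 -0.003  0.017  0.077  0.095]
  return _methods._mean(a, axis=axis, dtype=dtype,
  ret = ret.dtype.type(ret / rcount)
Traceback (most recent call last):
IndexError: index -1 is out of bounds for axis 0 with size 0
```

```bash
python3 - <<'E' 2>&1 | grep -v Warn
from h import *
for n in("top","side"):
    d=load(n+"0.npz")
    hsv=cv2.cvtColor(d["image"],cv2.COLOR_RGB2HSV);P=height(d)
    v,u=np.mgrid[:480,:640]
    H=cv2.medianBlur(P[...,2].astype(np.float32),3)
    for nm,(u0,u1,v0,v1) in dict(top=dict(h=(325,395,215,295),r=(220,256,235,276)),side=dict(h=(280,376,250,330),r=(245,285,192,250)))[n].items():
        w=(u>=u0)&(u<u1)&(v>=v0)&(v<v1)
        if nm=="h":
            o=w&(hsv[...,0]<16)&(hsv[...,1]>120)
            print(n,o.sum(),hsv[250,371],hsv[271,337])
            ot=o&(H>.083); print("block",rect(d,ot,.092), "cloud",np.median(P[ot],0)*1000)
            if n=="top":
                print("plate",rect(d,w&(H>.010)&(u>330),.02),"cl",np.median(P[w&(H>.012)&(H<.03)],0))
        else:
            m=w&(H>.098);print("head",rect(d,m,.112),"cloud",P[m].mean(0)*1000,m.sum())
            m=w&(H>.07)&(H<.09);print("rack",rect(d,w&(H>.07),.08),"cloud",P[m].mean(0)*1000)
E
```

```text
top 298 [ 12 138 111] [23 16 62]
block ((581.8954467773438, -127.60935974121094), (27.250274658203125, 46.200862884521484), 89.6106185913086) cloud [ 581.91456404 -128.7212636    90.9813125 ]
plate ((575.552978515625, -109.95687866210938), (123.87602233886719, 129.64297485351562), 88.00833892822266) cl [ 0.58244138 -0.105654    0.01908349]
head ((570.5477905273438, 152.40057373046875), (34.26661682128906, 25.358190536499023), 9.768193244934082) cloud [570.44605169 152.14343215 116.60169937] 203
rack ((570.724365234375, 152.42332458496094), (60.12252426147461, 44.816219329833984), 9.404420852661133) cloud [569.80945997 150.32380048  85.61229397]
side 250 [111 163 136] [ 12 154 109]
block ((582.9581909179688, -129.83885192871094), (29.530189514160156, 48.16073989868164), 87.78775787353516) cloud [ 582.66054822 -130.14565607   91.60576502]
head ((566.6282348632812, 142.3094482421875), (46.59870529174805, 43.649410247802734), 10.016148567199707) cloud [566.66057684 143.64301026 111.2127622 ] 180
rack ((572.4573364257812, 168.4936065673828), (119.70529174804688, 70.15435028076172), 80.03424835205078) cloud [566.00514273 142.93363815  79.12701063]
```

```bash
cat >> h.py <<'E'
def edge(d,A,B,z,rng=4,chan=None):
    """refine edge with nominal world endpoints A,B (mm xy) at height z; returns two world pts (mm), residual px"""
    img=cv2.GaussianBlur(d["image"],(0,0),0.7).astype(np.float32)
    g=img.mean(2) if chan is None else img@np.array(chan,np.float32)
    a,b=proj(d,[[A[0]/1e3,A[1]/1e3,z],[B[0]/1e3,B[1]/1e3,z]])
    t=(b-a)/np.linalg.norm(b-a);nn=np.array([-t[1],t[0]])
    s=np.arange(-rng,rng+.01,.1);pts=[]
    for k in np.linspace(.12,.88,25):
        p=a+(b-a)*k+s[:,None]*nn
        pr=cv2.remap(g,p[:,0].astype(np.float32),p[:,1].astype(np.float32),cv2.INTER_LINEAR)[:,0]
        gr=np.abs(np.gradient(cv2.GaussianBlur(pr,(1,0),0) if 0 else pr)); gr=np.convolve(gr,np.ones(9)/9,'same')
        i=gr[6:-6].argmax()+6
        w=gr[max(0,i-8):i+9];pts.append(a+(b-a)*k+(s[max(0,i-8):i+9]*w).sum()/w.sum()*nn)
    pts=np.array(pts,np.float32)
    vx,vy,x0,y0=cv2.fitLine(pts,cv2.DIST_HUBER,0,.01,.01).ravel()
    n=np.array([-vy,vx]);res=np.median(np.abs((pts-[x0,y0])@n))
    q=np.array([[x0,y0],[x0,y0]])+np.array([vx,vy])*np.array([[(a-[x0,y0])@[vx,vy]],[(b-[x0,y0])@[vx,vy]]])
    return ray(d,q,z)[:,:2]*1e3,res
def box(d,c,yaw,L,W,z,sides="xXyY",**k):
    """nominal rect; refine each side, print offset along its outward normal (mm) and angle error(deg)"""
    R=np.array([[np.cos(yaw),-np.sin(yaw)],[np.sin(yaw),np.cos(yaw)]]);out={}
    for s in sides:
        ax=0 if s in"xX" else 1;sg=1 if s.isupper() else -1
        h=np.array([L,W])/2
        e0=h.copy();e1=h.copy();e0[ax]*=sg;e1[ax]*=sg;e0[1-ax]*=-1
        A,B=c+R@e0,c+R@e1
        q,r=edge(d,A,B,z,**k)
        l=(q-c)@R
        out[s]=(round(float(l[:,ax].mean()),2),round(float(np.degrees(np.arctan2(l[1,ax]-l[0,ax],l[1,1-ax]-l[0,1-ax]))*(1 if ax else -1)),2),round(float(r),2))
    return out
E
python3 - <<'E'
from h import *
for n in("top","side"):
    d=load(n+"0.npz");print(n)
    print("plate",box(d,np.array([576,-109.]),np.radians(-2),130,120,.02))
    print("block",box(d,np.array([582.5,-128.5]),np.radians(-1),50,30,.092,rng=3.))
    print("rack",box(d,np.array([570,151.]),np.radians(9.5),60,44,.08,rng=3.))
    print("head",box(d,np.array([570,151.]),np.radians(9.5),34,24.5,.112,rng=3.))
E
```

```text
top
plate {'x': (-67.74, 1.38, 0.12), 'X': (65.16, 0.62, 0.23), 'y': (-62.82, 0.24, 0.64), 'Y': (59.06, 0.09, 0.1)}
block {'x': (-26.26, 8.13, 0.31), 'X': (25.02, 2.87, 0.21), 'y': (-16.06, -1.37, 0.2), 'Y': (13.64, 0.52, 0.03)}
rack {'x': (-31.65, -0.47, 0.15), 'X': (31.81, -2.31, 0.22), 'y': (-26.21, -0.14, 0.14), 'Y': (19.33, -9.02, 1.1)}
head {'x': (-15.17, -0.42, 0.12), 'X': (17.04, 2.24, 0.2), 'y': (-9.53, -1.77, 0.16), 'Y': (13.56, -0.6, 0.16)}
side
plate {'x': (-67.03, 3.26, 1.5), 'X': (65.0, 0.31, 0.24), 'y': (-63.24, -0.24, 0.12), 'Y': (55.63, -2.13, 1.26)}
block {'x': (-23.61, -1.5, 0.09), 'X': (26.41, -0.0, 0.09), 'y': (-15.88, -2.28, 0.16), 'Y': (15.4, -7.85, 0.27)}
rack {'x': (-28.51, 4.66, 0.21), 'X': (32.32, -12.68, 0.4), 'y': (-20.0, -0.55, 0.11), 'Y': (28.3, 11.11, 0.26)}
head {'x': (-14.66, -3.37, 0.05), 'X': (14.67, -20.57, 0.53), 'y': (-10.64, -1.29, 0.15), 'Y': (8.06, 23.47, 0.19)}
```

```bash
cat >> h.py <<'E'
from scipy.spatial.transform import Rotation as Ro
def go(x,y,z,yaw=None):
    """print dp (cm) and roll to get TCP to world mm, tool-y yaw deg"""
    s=manip.sense();R=Ro.from_quat(s["tool_rot"]).as_matrix();p=np.array(s["tcp_pos"])*1e3
    dp=R.T@(np.array([x,y,z])-p)/10
    cy=np.degrees(np.arctan2(R[1,1],R[0,1]))
    print("t",round(s["t"],2),"p",p.round(1),"yaw",round(cy,2),"F",np.round(s["force"],1),"gap",round(s["finger_gap"],3),"tilt",np.round(R[:2,2],4))
    print("dp",dp.round(2),"roll",None if yaw is None else round(-np.radians((yaw-cy+180)%360-180),3))
E
python3 -m creep '{"claw":[0,0,0,0,0,0,0,0,0,0,0,0],"dp":[[-64.2,-52.6,0],[-64.2,-52.6,0],[-64.2,-52.6,0],[-64.2,-52.6,0],[-64.2,-52.6,0],[-64.2,-52.6,0],[-64.2,-52.6,0],[-64.2,-52.6,0],[-64.2,-52.6,0],[-64.2,-52.6,0],[-64.2,-52.6,0],[-64.2,-52.6,0]],"roll":[1.253,1.253,1.253,1.253,1.253,1.253,1.253,1.253,1.253,1.253,1.253,1.253]}' 60
python3 -c "from h import *;go(638,-130,140,-1.9)"
```

```text
t: 1.3
tcp_pos: [0.5205, 0.0678, 0.2501]
tool_rot: [0.719, 0.695, -0.0, -0.0]
force: [1.0, -0.1, -0.6]
finger_gap: 0.001
t 1.3 p [520.5  67.8 250.1] yaw -1.97 F [ 1.  -0.1 -0.6] gap 0.001 tilt [-0.0005  0.0002]
dp [-19.37  12.43  11.  ] roll -0.001
```

```bash
python3 -m creep '{"claw":[0,0,0,0,0,0,0,0,0],"dp":[[-19.4,12.4,3],[-19.4,12.4,3],[-19.4,12.4,6],[-19.4,12.4,9],[-19.4,12.4,11],[-19.4,12.4,11],[-19.4,12.4,11],[-19.4,12.4,11],[-19.4,12.4,11]],"roll":[0,0,0,0,0,0,0,0,0]}' 
python3 - <<'E'
from h import *
go(638,-130,64,-1.9)
d=snap("side","1");d2=snap("top","1")
a=cv2.resize(d["image"][180:340,260:420],None,fx=3,fy=3);b=cv2.resize(d2["image"][200:300,300:400],None,fx=3.2,fy=3.2)
c=np.zeros((480,800,3),np.uint8);c[:,:480]=a;c[:320,480:]=b
cv2.imwrite("pics/z2.png",np.clip(c[:,:,::-1]*1.5,0,255).astype(np.uint8))
E
```

```text
t: 2.2
tcp_pos: [0.6375, -0.1268, 0.1422]
tool_rot: [0.718, 0.696, 0.001, 0.001]
force: [-0.4, 0.3, -0.2]
finger_gap: 0.0
t 2.2 p [ 637.5 -126.8  142.2] yaw -1.85 F [-0.4  0.3 -0.2] gap 0.0 tilt [ 0.0018 -0.0004]
dp [-0.31  0.05  7.82] roll 0.001
```

View pics/z2.png

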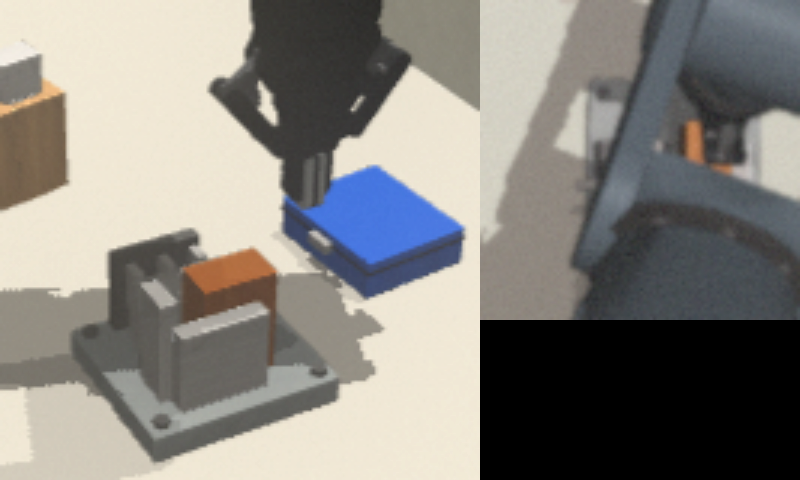

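```bash
python3 -m creep '{"claw":[0,0,0,0,0],"dp":[[-0.3,0.1,2],[-0.3,0.1,5],[-0.3,0.1,7.2],[-0.3,0.1,7.2],[-0.3,0.1,7.2]],"roll":[0,0,0,0,0]}' 
python3 - <<'E'
from h import *
go(608+14.5,-130,70,-1.9)
d=snap("side","2")
a=cv2.resize(d["image"][180:340,260:420],None,fx=3.7,fy=3.7)
cv2.imwrite("pics/z3.png",np.clip(a[:,:,::-1]*1.5,0,255).astype(np.uint8))
E
```

```text
t: 2.8
tcp_pos: [0.6386, -0.1307, 0.0694]
tool_rot: [0.719, 0.695, 0.0, 0.0]
force: [0.3, 0.0, 0.7]
finger_gap: 0.003
t 2.8 p [ 638.6 -130.7   69.4] yaw -1.9 F [0.3 0.  0.7] gap 0.003 tilt [ 0.0008 -0.0002]
dp [ 0.02 -1.61 -0.06] roll 0.0
```

View pics/z3.png

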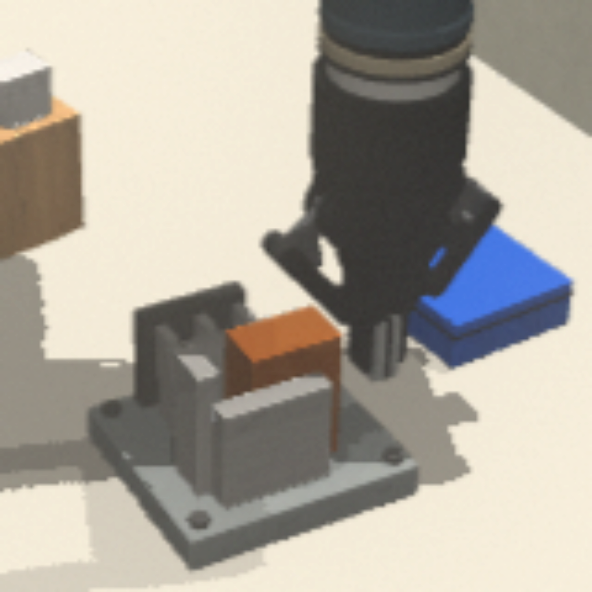

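```bash
python3 -m creep '{"claw":[0,0,0,0,0,0,0,0,0],"dp":[[0,0,-1],[0,-0.5,-1],[0,-1,-1],[0,-1.5,-1],[0,-1.8,-1],[0,-2.1,-1],[0,-2.4,-1],[0,-2.7,-1],[0,-2.7,-1]],"roll":[0,0,0,0,0,0,0,0,0]}' 
python3 - <<'E'
from h import *
go(565+25+14.5,-130,70,-1.9)
d=snap("side","3")
a=cv2.resize(d["image"][180:340,260:420],None,fx=3.7,fy=3.7)
cv2.imwrite("pics/z4.png",np.clip(a[:,:,::-1]*1.5,0,255).astype(np.uint8))
E
```

```text
t: 3.75
tcp_pos: [0.6106, -0.1303, 0.0781]
tool_rot: [0.719, 0.695, -0.0, -0.0]
force: [-0.4, -0.3, 0.8]
finger_gap: -0.002
t 3.75 p [ 610.6 -130.3   78.1] yaw -1.95 F [-0.4 -0.3  0.8] gap -0.002 tilt [-0.001   0.0003]
dp [ 0.01 -0.61  0.81] roll -0.001
```

View pics/z4.png

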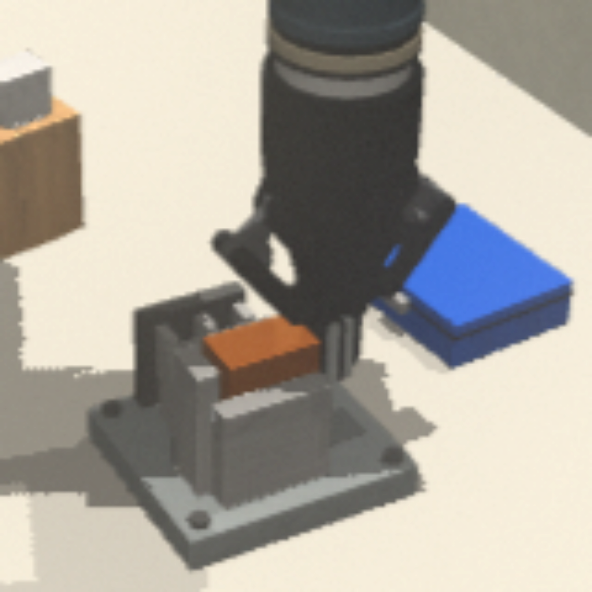

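```bash
python3 -m creep '{"claw":[0,0,0],"dp":[[0,-0.2,0],[0,-0.4,0],[0,-0.4,0]],"roll":[0,0,0]}' 
python3 -m creep '{"claw":[0,0],"dp":[[0,-0.15,0],[0,-0.15,0]],"roll":[0,0]}' 
python3 -m creep '{"claw":[0,0],"dp":[[0,-0.1,0],[0,-0.1,0]],"roll":[0,0]}' 
```

```text
t: 4.1
tcp_pos: [0.6068, -0.1302, 0.0782]
tool_rot: [0.719, 0.695, -0.0, -0.0]
force: [0.1, 0.3, 0.5]
finger_gap: -0.003
t: 4.3
tcp_pos: [0.6055, -0.1302, 0.0783]
tool_rot: [0.719, 0.695, -0.0, -0.0]
force: [0.4, -0.1, 0.4]
finger_gap: -0.001
t: 4.5
tcp_pos: [0.6049, -0.1302, 0.0784]
tool_rot: [0.719, 0.695, 0.0, 0.0]
force: [0.7, -0.6, 0.2]
finger_gap: 0.003
```

```bash
python3 -m creep '{"claw":[0,0],"dp":[[0,-0.1,0],[0,-0.1,0]],"roll":[0,0]}' 
python3 -m creep '{"claw":[0,0],"dp":[[0,-0.1,0],[0,-0.1,0]],"roll":[0,0]}' 
python3 - <<'E'
from h import *
d=snap("side","4")
a=cv2.resize(d["image"][180:340,260:420],None,fx=3.7,fy=3.7)
cv2.imwrite("pics/z5.png",np.clip(a[:,:,::-1]*1.5,0,255).astype(np.uint8))
E
```

```text
t: 4.7
tcp_pos: [0.6048, -0.1303, 0.0786]
tool_rot: [0.719, 0.695, 0.001, 0.001]
force: [2.9, -0.5, -0.7]
finger_gap: -0.002
t: 4.9
tcp_pos: [0.6048, -0.1305, 0.0789]
tool_rot: [0.719, 0.695, 0.001, 0.002]
force: [5.5, 0.2, -0.8]
finger_gap: -0.002
```

View pics/z5.png

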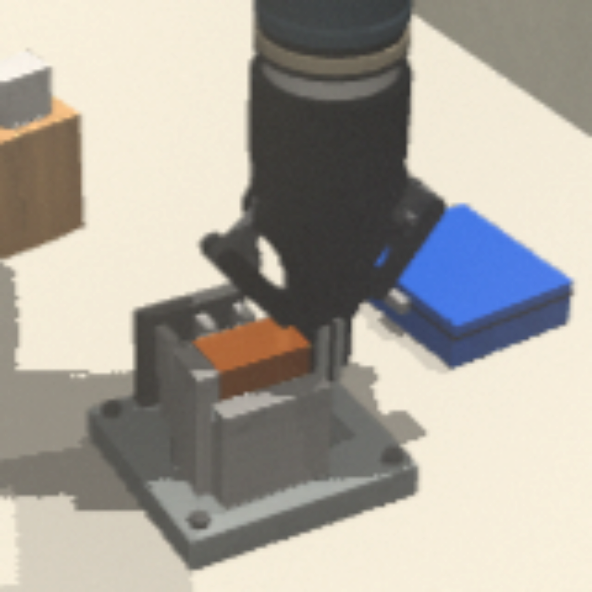

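```bash
python3 -m creep '{"claw":[0,0,0,0,0,0,0],"dp":[[0,0.6,0],[0,1.5,0],[0,2.5,0],[0,2.5,-4],[0,2.5,-8],[0,2.5,-12],[0,2.5,-12]],"roll":[0,0,0,0,0,0,0]}' 
python3 - <<'E'
from h import *
go(570,151.5,180,99.5);go(570,151.5,180,-80.5)
d=snap("side","5")
print("block",box(d,np.array([565.,-129]),np.radians(-2),50,30,.092,rng=3.))
a=cv2.resize(d["image"][180:340,260:420],None,fx=3.7,fy=3.7)
cv2.imwrite("pics/z6.png",np.clip(a[:,:,::-1]*1.5,0,255).astype(np.uint8))
E
```

```text
t: 5.65
tcp_pos: [0.6318, -0.1323, 0.2047]
tool_rot: [0.719, 0.695, 0.002, 0.006]
force: [0.4, -0.2, 0.2]
finger_gap: 0.005
t 5.65 p [ 631.8 -132.3  204.7] yaw -1.93 F [ 0.4 -0.2  0.2] gap 0.005 tilt [ 0.0116 -0.0048]
dp [28.17 -7.16  2.27] roll -1.77
t 5.65 p [ 631.8 -132.3  204.7] yaw -1.93 F [ 0.4 -0.2  0.2] gap 0.005 tilt [ 0.0116 -0.0048]
dp [28.17 -7.16  2.27] roll 1.371
block {'x': (-25.32, 4.88, 0.05), 'X': (26.1, 1.49, 0.04), 'y': (-14.97, 0.46, 0.15), 'Y': (18.3, -7.92, 0.48)}
```

View pics/z6.png

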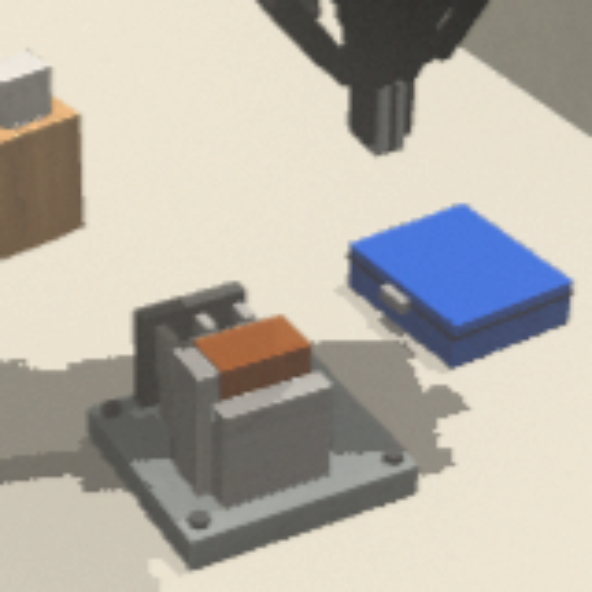

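```bash
python3 -m creep '{"claw":[6,6,6,6,6,6,6,6,6,6,6,6],"dp":[[28.2,-7.2,2],[28.2,-7.2,2],[28.2,-7.2,2],[28.2,-7.2,2],[28.2,-7.2,2],[28.2,-7.2,2],[28.2,-7.2,2],[28.2,-7.2,2],[28.2,-7.2,2],[28.2,-7.2,2],[28.2,-7.2,2],[28.2,-7.2,2]],"roll":[1.37,1.37,1.37,1.37,1.37,1.37,1.37,1.37,1.37,1.37,1.37,1.37]}' 
python3 - <<'E'
from h import *
go(570,151.5,106,-80.5)
d=snap("side","6");d2=snap("top","6")
a=cv2.resize(d["image"][120:270,200:350],None,fx=3.2,fy=3.2);b=cv2.resize(d2["image"][205:305,190:290],None,fx=3.2,fy=3.2)
c=np.zeros((480,800,3),np.uint8);c[:,:480]=a;c[:320,480:]=b
cv2.imwrite("pics/z7.png",np.clip(c[:,:,::-1]*1.5,0,255).astype(np.uint8))
E
```

```text
t: 6.9
tcp_pos: [0.5647, 0.1533, 0.1771]
tool_rot: [0.996, 0.084, -0.001, 0.0]
force: [0.4, -0.6, -0.5]
finger_gap: 0.704
t 6.9 p [564.7 153.3 177.1] yaw -80.37 F [ 0.4 -0.6 -0.5] gap 0.704 tilt [-0.0026 -0.0003]
dp [0.51 0.27 7.11] roll 0.002
```

View pics/z7.png

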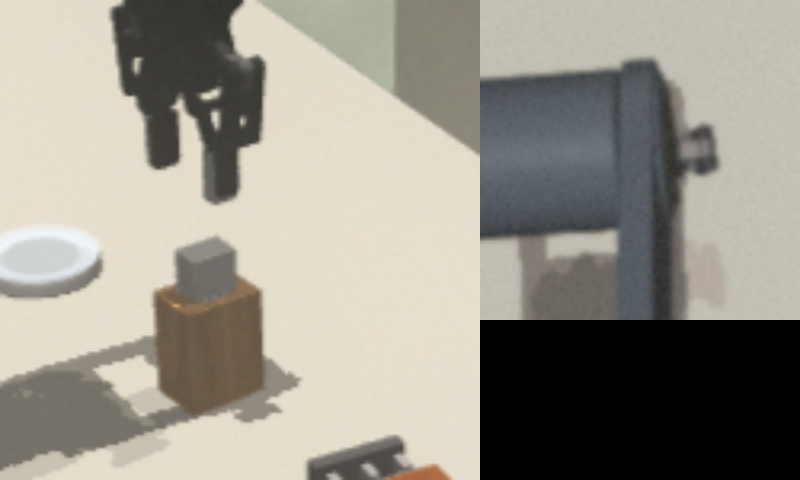

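```bash
python3 -m creep '{"claw":[6,6,6,6,6,6],"dp":[[0.5,0.2,2],[0.5,0.2,5],[0.5,0.2,7.1],[0.5,0.2,7.1],[0.5,0.2,7.1],[0.5,0.2,7.1]],"roll":[0,0,0,0,0,0]}' 
python3 - <<'E'
from h import *
go(570,151.5,106,-80.5)
d=snap("side","7")
a=cv2.resize(d["image"][120:270,200:350],None,fx=3.7,fy=3.7)
cv2.imwrite("pics/z8.png",np.clip(a[:,:,::-1]*1.5,0,255).astype(np.uint8))
E
```

```text
t: 7.6
tcp_pos: [0.5716, 0.1522, 0.1085]
tool_rot: [0.997, 0.083, 0.001, 0.0]
force: [-0.5, -0.5, -0.1]
finger_gap: 0.697
t 7.6 p [571.6 152.2 108.5] yaw -80.44 F [-0.5 -0.5 -0.1] gap 0.697 tilt [0.0024 0.0002]
dp [-0.17  0.05  0.25] roll 0.001
```

View pics/z8.png

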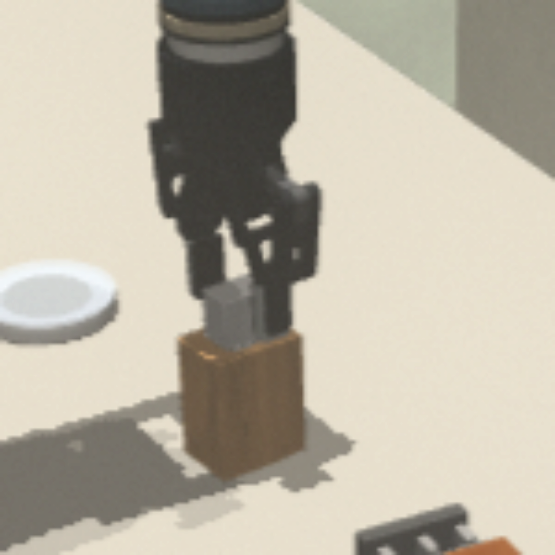

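```bash
python3 -m creep '{"claw":[2,2,2,1.5,1.5,1.5,1.5],"dp":[[-0.1,0,0.1],[-0.1,0,0.1],[-0.1,0,0.1],[-0.1,0,0.1],[-0.1,0,0.1],[-0.1,0,0.1],[-0.1,0,0.1]],"roll":[0,0,0,0,0,0,0]}' 50
python3 -m creep '{"claw":[1.5,1.5,1.5,1.5,1.5,1.5,1.5],"dp":[[0,0,-1],[0,0,-4],[0,0,-8],[0,0,-12],[0,0,-15],[0,0,-15],[0,0,-15]],"roll":[0,0,0,0,0,0,0]}'
python3 - <<'E'
from h import *
go(570,151.5,250,-80.5)
d=snap("side","8");d2=snap("top","8")
a=cv2.resize(d["image"][90:250,200:350],None,fx=3.2,fy=3.2);b=cv2.resize(d2["image"][205:305,190:290],None,fx=3.2,fy=3.2)
c=np.zeros((512,800,3),np.uint8);c[:,:480]=a;c[:320,480:]=b
cv2.imwrite("pics/z9.png",np.clip(c[:,:,::-1]*1.5,0,255).astype(np.uint8))
E
```

```text
t: 8.35
tcp_pos: [0.5699, 0.1521, 0.1071]
tool_rot: [0.997, 0.083, 0.0, -0.0]
force: [-1.9, -0.7, 6.2]
finger_gap: 0.275
t: 9.05
tcp_pos: [0.5693, 0.152, 0.2566]
tool_rot: [0.997, 0.083, 0.0, 0.0]
force: [-0.2, 0.8, -3.1]
finger_gap: 0.271
t 9.05 p [569.3 152.  256.6] yaw -80.44 F [-0.2  0.8 -3.1] gap 0.271 tilt [ 0.0005 -0.    ]
dp [0.06 0.06 0.66] roll 0.001
```

View pics/z9.png

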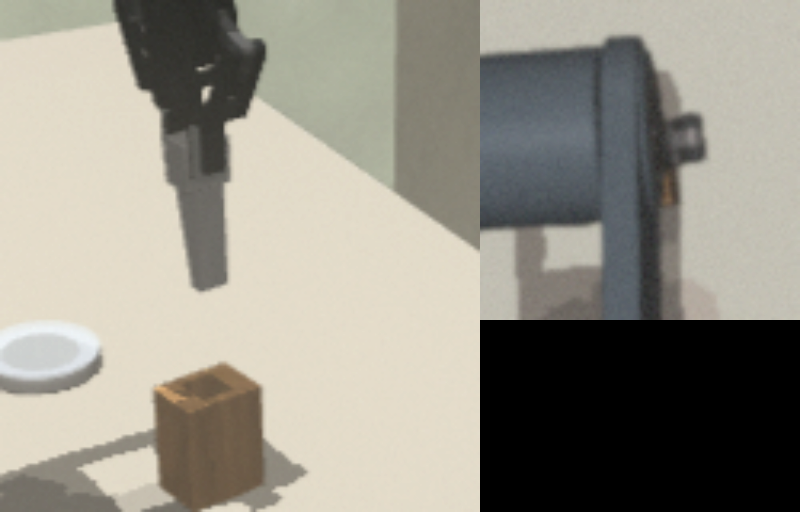

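```bash
python3 - <<'E'
from h import *
d2=snap("top","9");d=snap("side","9")
b=cv2.resize(d2["image"][215:295,325:395],None,fx=6,fy=6,interpolation=cv2.INTER_CUBIC)
a=cv2.resize(d["image"][250:330,280:376],None,fx=4,fy=4,interpolation=cv2.INTER_CUBIC)
c=np.zeros((480,800,3),np.uint8);c[:,:420]=b;c[:320,420:800]=a[:,:380]
cv2.imwrite("pics/z10.png",np.clip(c[:,:,::-1]*1.5,0,255).astype(np.uint8))
o=np.array([565.6,-114.0]);yaw=np.radians(-1.9);R=np.array([[np.cos(yaw),-np.sin(yaw)],[np.sin(yaw),np.cos(yaw)]])
for n,D in(("top",d2),("top0",load("top0.npz")),("side",d)):
    def E(nm,A,B,z,rng=3,**k):
        q,r=edge(D,o+R@A,o+R@B,z,rng=rng,**k);print(n,nm,((q-o)@R).round(1).tolist(),round(float(r),2))
    E("plate+x",[75,-57],[75,63],.02);E("plate-x",[-55,-57],[-55,63],.02)
    E("plate+y",[-55,63],[75,63],.02);E("plate-y",[-55,-57],[75,-57],.02)
    E("block+x",[25,-30],[25,0],.092);E("block-x",[-25,-30],[-25,0],.092)
    E("block+y",[-25,0],[25,0],.092);E("block-y",[-25,-30],[25,-30],.092)
    E("fixjaw+x",[30,-42],[30,-30],.076)
    E("slopejaw in",[-30,16],[30,16],.076,rng=2.5);E("slopejaw+x",[30,17],[30,25],.076)
E
```

```text
top plate+x [[76.4, -57.0], [74.9, 63.0]] 0.17
top plate-x [[-55.7, -57.0], [-59.0, 62.9]] 0.07
top plate+y [[-55.0, 64.5], [75.0, 64.3]] 0.12
top plate-y [[-54.9, -59.5], [75.0, -57.8]] 0.16
top block+x [[29.3, -29.3], [24.7, -0.0]] 0.17
top block-x [[-25.8, -30.0], [-26.7, -0.0]] 0.02
top block+y [[-25.0, -0.5], [25.0, -0.4]] 0.14
top block-y [[-25.0, -30.7], [25.0, -29.4]] 0.04
top fixjaw+x [[29.9, -42.0], [29.6, -30.0]] 0.01
top slopejaw in [[-30.0, 14.7], [30.0, 15.0]] 0.1
top slopejaw+x [[29.9, 17.0], [30.0, 25.0]] 0.04
top0 plate+x [[76.3, -57.0], [74.9, 63.0]] 0.18
top0 plate-x [[-55.6, -57.0], [-59.1, 62.9]] 0.08
top0 plate+y [[-55.0, 64.4], [75.0, 64.3]] 0.1
top0 plate-y [[-55.0, -59.2], [75.0, -57.2]] 0.23
top0 block+x [[21.7, -29.4], [26.9, -0.3]] 1.1
top0 block-x [[-25.6, -30.0], [-26.9, -0.1]] 0.02
top0 block+y [[-24.9, 1.4], [24.9, -1.2]] 0.29
top0 block-y [[-24.9, -28.0], [25.0, -30.6]] 0.17
top0 fixjaw+x [[30.0, -42.0], [29.4, -30.0]] 0.03
top0 slopejaw in [[-30.0, 16.0], [30.0, 14.5]] 0.11
top0 slopejaw+x [[29.1, 17.2], [30.4, 24.9]] 0.12
side plate+x [[75.0, -57.0], [75.1, 63.0]] 0.18
side plate-x [[-54.3, -56.7], [-54.0, 63.5]] 0.08
side plate+y [[-54.7, 63.9], [72.1, 55.4]] 0.46
side plate-y [[-55.2, -57.6], [74.7, -57.9]] 0.19
side block+x [[26.3, -29.2], [25.5, 0.3]] 0.04
side block-x [[-24.7, -29.8], [-25.5, -0.3]] 0.05
side block+y [[-21.9, 7.9], [24.7, -0.7]] 0.5
side block-y [[-25.0, -30.0], [25.1, -29.7]] 0.13
side fixjaw+x [[33.8, -40.4], [35.2, -27.8]] 0.04
side slopejaw in [[-28.5, 21.0], [31.9, 21.4]] 0.12
side slopejaw+x [[31.5, 20.5], [28.3, 21.0]] 0.16
```

View pics/z10.png

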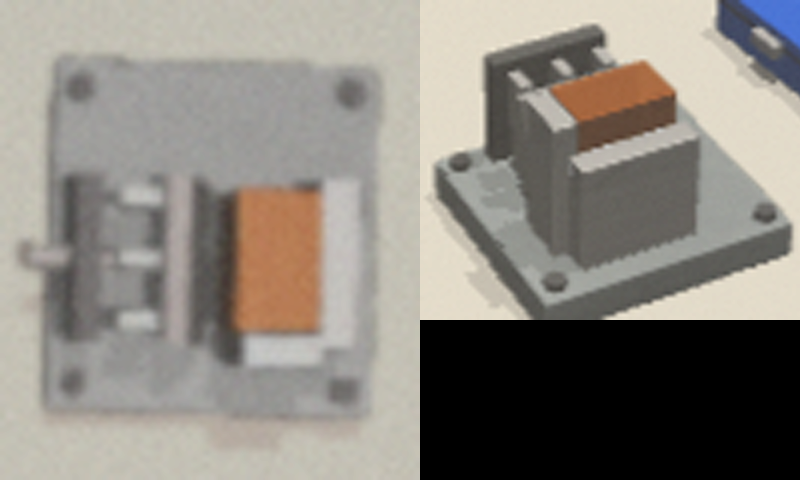

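```bash
python3 -c "from h import *;go(566.1,-99.3,215,-91.9)"
```

```text
t 9.25 p [568.4 151.9 254.3] yaw -80.45 F [-0.   0.6 -1.2] gap 0.277 tilt [-0.0043 -0.0004]
dp [-4.38 24.73  3.94] roll 0.2
```

```bash
python3 -m creep '{"claw":[1.5,1.5,1.5,1.5,1.5,1.5,1.5,1.5,1.5,1.5,1.5,1.5],"dp":[[-0.3,1.5,0],[-0.8,4.5,0],[-1.4,8,0],[-2,11.5,0],[-2.7,15,0.5],[-3.3,18.5,1.5],[-3.9,21.5,2.5],[-4.2,23.5,3.3],[-4.4,24.7,3.9],[-4.4,24.7,3.9],[-4.4,24.7,3.9],[-4.4,24.7,3.9]],"roll":[0,0.05,0.1,0.15,0.2,0.2,0.2,0.2,0.2,0.2,0.2,0.2]}' 
python3 - <<'E'
from h import *
go(566.1,-99.3,185,-91.9)
d=snap("side","10");d2=snap("top","10")
a=cv2.resize(d["image"][170:330,250:400],None,fx=3.2,fy=3.2,interpolation=cv2.INTER_CUBIC);b=cv2.resize(d2["image"][205:305,310:410],None,fx=3.2,fy=3.2)
c=np.zeros((512,800,3),np.uint8);c[:,:480]=a;c[:320,480:]=b
cv2.imwrite("pics/z11.png",np.clip(c[:,:,::-1]*1.5,0,255).astype(np.uint8))
E
```

```text
t: 10.45
tcp_pos: [0.5673, -0.0979, 0.2176]
tool_rot: [1.0, -0.016, 0.0, -0.0]
force: [-0.3, 0.5, -1.4]
finger_gap: 0.279
t 10.45 p [567.3 -97.9 217.6] yaw -91.83 F [-0.3  0.5 -1.4] gap 0.279 tilt [0.0002 0.0003]
dp [-0.12  0.15  3.26] roll 0.001
```

View pics/z11.png

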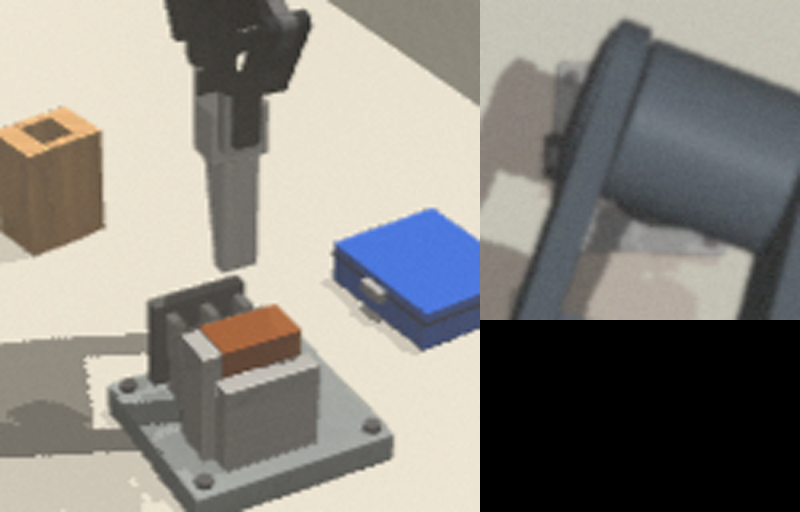

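```bash
python3 - <<'E'
from h import *
d=load("side10.npz")
yaw=np.radians(-1.85);R=np.array([[np.cos(yaw),-np.sin(yaw)],[np.sin(yaw),np.cos(yaw)]])
t=np.array([567.3,-97.9])
for x in(-11,11):
  for y in(-12.25,-2.75):
    p=t+R@[x,y];print(x,y,((proj(d,[[p[0]/1e3,p[1]/1e3,(217.6-97.1)/1e3]])[0]-[250,170])*3.2).round(0))
a=cv2.resize(d["image"][225:275,295:355],None,fx=12,fy=12,interpolation=cv2.INTER_CUBIC)
for x in(-11,11):
  for y in(-12.25,-2.75):
    p=t+R@[x,y];q=(proj(d,[[p[0]/1e3,p[1]/1e3,.1205]])[0]-[295,225]+.5)*12
    cv2.circle(a,tuple(int(v) for v in q),4,(255,0,0),-1)
cv2.imwrite("pics/z12.png",np.clip(a[:,:,::-1]*1.5,0,255).astype(np.uint8))
E
```

```text
-11 -12.25 [216. 273.]
-11 -2.75 [208. 265.]
11 -12.25 [251. 263.]
11 -2.75 [243. 255.]
```

View pics/z12.png

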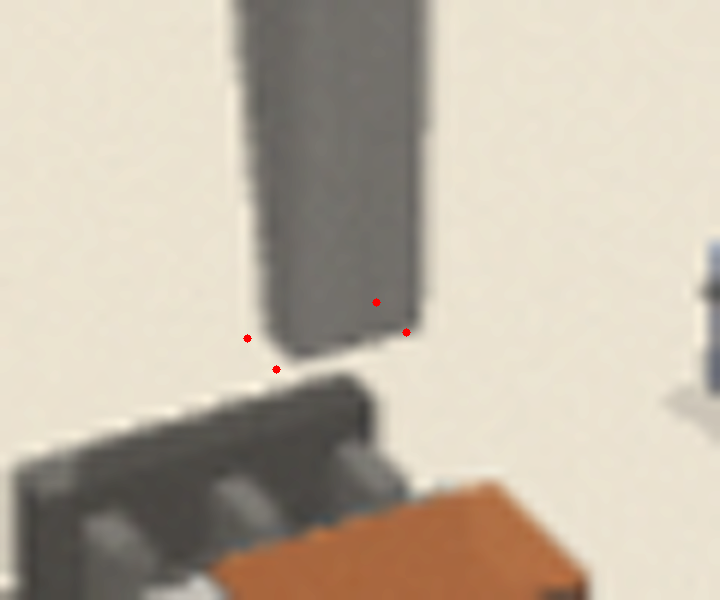

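```bash
python3 -m creep '{"claw":[1.5,1.5,1.5,1.5,1.5,1.5],"dp":[[-0.3,0.15,0.5],[-0.3,0.15,1.5],[-0.3,0.15,2.5],[-0.3,0.15,3.2],[-0.3,0.15,3.2],[-0.3,0.15,3.2]],"roll":[0,0,0,0,0,0]}' 
python3 - <<'E'
from h import *
go(564.1,-99.5,160,-91.9)
d=snap("side","11")
a=cv2.resize(d["image"][215:285,285:375],None,fx=8,fy=8,interpolation=cv2.INTER_CUBIC)
cv2.imwrite("pics/z13.png",np.clip(a[:,:,::-1]*1.5,0,255).astype(np.uint8))
E
```

```text
t: 11.15
tcp_pos: [0.5641, -0.1003, 0.1849]
tool_rot: [1.0, -0.017, -0.0, -0.0]
force: [0.4, 0.2, -1.2]
finger_gap: 0.28
t 11.15 p [ 564.1 -100.3  184.9] yaw -91.91 F [ 0.4  0.2 -1.2] gap 0.28 tilt [-0.0007  0.0003]
dp [-0.   -0.07  2.49] roll -0.0
```

View pics/z13.png

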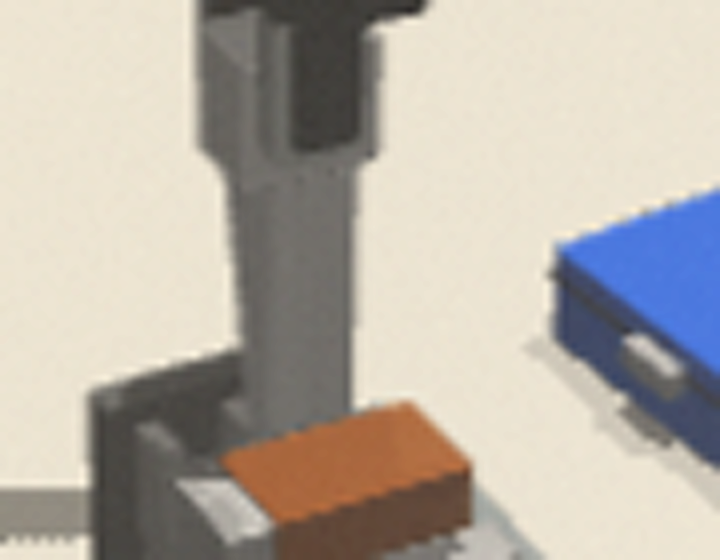

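```bash
python3 -m creep '{"claw":[1.5,1.5,1.5,1.5,1.5],"dp":[[0,-0.05,0.3],[0,-0.05,0.7],[0,-0.05,1.1],[0,-0.05,1.5],[0,-0.05,1.5]],"roll":[0,0,0,0,0]}' 
python3 -m creep '{"claw":[1.5,1.5,1.5],"dp":[[0,0,0.3],[0,0,0.6],[0,0,0.6]],"roll":[0,0,0]}'
```

```text
t: 11.7
tcp_pos: [0.5637, -0.0996, 0.1696]
tool_rot: [1.0, -0.017, -0.001, -0.0]
force: [0.2, 0.2, -2.0]
finger_gap: 0.274
t: 12.0
tcp_pos: [0.564, -0.0997, 0.1639]
tool_rot: [1.0, -0.017, -0.0, -0.0]
force: [-0.1, 0.7, -1.7]
finger_gap: 0.274
```

```bash
python3 -c "
from h import *
go(564.1,-99.5,150,-91.9)
d=snap('side','12')
a=cv2.resize(d['image'][215:325,275:375],None,fx=5.4,fy=5.4,interpolation=cv2.INTER_CUBIC)
cv2.imwrite('pics/z14.png',np.clip(a[:,:,::-1]*1.5,0,255).astype(np.uint8))"
```

```text
t 12.0 p [564.  -99.7 163.9] yaw -91.9 F [-0.1  0.7 -1.7] gap 0.274 tilt [-0.0008  0.0003]
dp [ 0.01 -0.02  1.39] roll -0.0
```

View pics/z14.png

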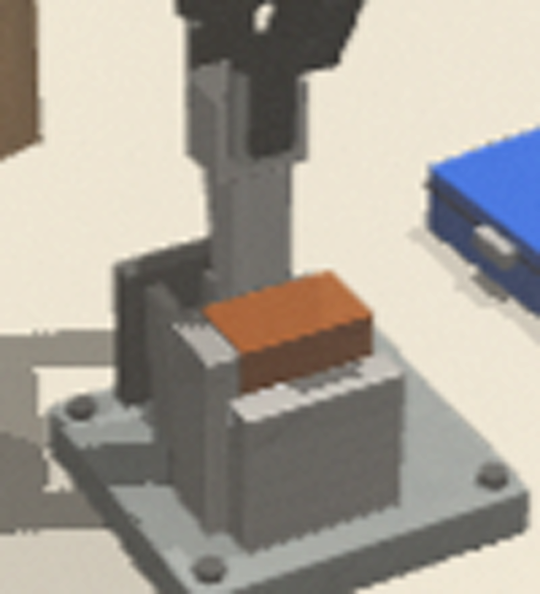

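```bash
python3 -m creep '{"claw":[1.5,1.5,1.5,1.5],"dp":[[0,0.1,0.2],[0,0.2,0.4],[0,0.2,0.6],[0,0.2,0.6]],"roll":[0,0,0,0]}' 
python3 -m creep '{"claw":[1.5,1.5,1.5],"dp":[[0,0,0.2],[0,0,0.4],[0,0,0.4]],"roll":[0,0,0]}'
```

```text
t: 12.45
tcp_pos: [0.5639, -0.1018, 0.158]
tool_rot: [1.0, -0.017, -0.0, -0.0]
force: [0.2, -0.2, -1.6]
finger_gap: 0.279
t: 12.75
tcp_pos: [0.564, -0.1017, 0.154]
tool_rot: [1.0, -0.017, -0.0, -0.0]
force: [0.4, 0.2, -1.8]
finger_gap: 0.279
```

```bash
python3 -m creep '{"claw":[1.5,1.5],"dp":[[0,0,0.2],[0,0,0.2]],"roll":[0,0]}' 
python3 -m creep '{"claw":[1.5,1.5],"dp":[[0,0,0.2],[0,0,0.2]],"roll":[0,0]}' 
python3 -m creep '{"claw":[1.5,1.5],"dp":[[0,0,0.15],[0,0,0.15]],"roll":[0,0]}'
```

```text
t: 12.95
tcp_pos: [0.564, -0.1017, 0.1521]
tool_rot: [1.0, -0.017, -0.0, -0.0]
force: [0.1, -0.2, -1.3]
finger_gap: 0.271
t: 13.15
tcp_pos: [0.564, -0.1017, 0.1501]
tool_rot: [1.0, -0.017, -0.0, -0.0]
force: [0.3, 0.1, -1.4]
finger_gap: 0.275
t: 13.35
tcp_pos: [0.5641, -0.1017, 0.1486]
tool_rot: [1.0, -0.017, -0.0, -0.0]
force: [0.6, 0.1, -2.1]
finger_gap: 0.275
```

```bash
python3 -m creep '{"claw":[1.5,1.5],"dp":[[0,0,0.2],[0,0,0.2]],"roll":[0,0]}' 
python3 -m creep '{"claw":[1.5,1.5],"dp":[[0,0,0.2],[0,0,0.2]],"roll":[0,0]}' 
python3 -m creep '{"claw":[1.5,1.5],"dp":[[0,0,0.2],[0,0,0.2]],"roll":[0,0]}'
```

```text
t: 13.55
tcp_pos: [0.564, -0.1018, 0.1466]
tool_rot: [1.0, -0.017, -0.0, -0.0]
force: [0.4, 0.3, -2.0]
finger_gap: 0.272
t: 13.75
tcp_pos: [0.564, -0.1017, 0.1446]
tool_rot: [1.0, -0.017, -0.0, -0.0]
force: [-0.7, -0.1, -1.5]
finger_gap: 0.275
t: 13.95
tcp_pos: [0.564, -0.1017, 0.1426]
tool_rot: [1.0, -0.017, -0.0, -0.0]
force: [-0.1, 1.0, -1.7]
finger_gap: 0.274
```

```bash
python3 -m creep '{"claw":[1.5,1.5],"dp":[[0,0,0.15],[0,0,0.15]],"roll":[0,0]}' 
python3 -m creep '{"claw":[1.5,1.5],"dp":[[0,0,0.15],[0,0,0.15]],"roll":[0,0]}' 
python3 -m creep '{"claw":[1.5,1.5],"dp":[[0,0,0.15],[0,0,0.15]],"roll":[0,0]}'
python3 -c "
from h import *
go(564.1,-99.5,150,-91.9)
d=snap('side','13')
a=cv2.resize(d['image'][215:325,275:375],None,fx=5.4,fy=5.4,interpolation=cv2.INTER_CUBIC)
cv2.imwrite('pics/z15.png',np.clip(a[:,:,::-1]*1.5,0,255).astype(np.uint8))"
```

```text
t: 14.15
tcp_pos: [0.5641, -0.1018, 0.1411]
tool_rot: [1.0, -0.017, -0.0, 0.0]
force: [-0.2, 0.6, -1.1]
finger_gap: 0.275
t: 14.35
tcp_pos: [0.5643, -0.1018, 0.1399]
tool_rot: [1.0, -0.017, 0.0, 0.0]
force: [0.2, 0.7, -0.5]
finger_gap: 0.28
t: 14.55
tcp_pos: [0.5645, -0.1018, 0.1389]
tool_rot: [1.0, -0.017, 0.001, 0.0]
force: [0.0, 1.8, 3.5]
finger_gap: 0.278
t 14.55 p [ 564.5 -101.8  138.9] yaw -91.91 F [0.  1.8 3.5] gap 0.278 tilt [ 0.0011 -0.0002]
dp [-0.05 -0.23 -1.11] roll -0.0
```

View pics/z15.png

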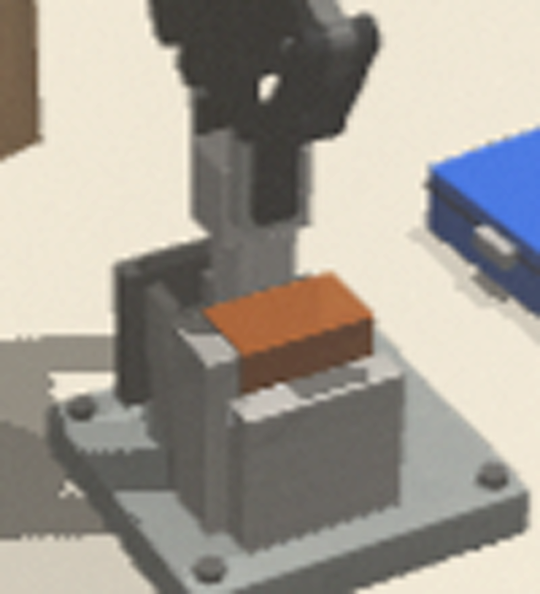

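```bash
python3 -m creep '{"claw":[3.5,4.5,5.5,5.5],"dp":[[0,0,0],[0,0,0],[0,0,0],[0,0,0]],"roll":[0,0,0,0]}' 
python3 -m creep '{"claw":[5.5,5.5,2,0,0,0],"dp":[[0,0,-2],[0,0,-5],[0,0,-5],[0,0,-5],[0,0,-5],[0,0,-5]],"roll":[0,0,0,0,0,0]}' 
python3 -c "
from h import *
go(564.1,-99.5,150,-91.9)
d=snap('side','14')
a=cv2.resize(d['image'][215:325,275:375],None,fx=5.4,fy=5.4,interpolation=cv2.INTER_CUBIC)
cv2.imwrite('pics/z16.png',np.clip(a[:,:,::-1]*1.5,0,255).astype(np.uint8))"
```

```text
t: 15.0
tcp_pos: [0.5641, -0.1019, 0.1381]
tool_rot: [1.0, -0.017, -0.0, 0.0]
force: [-0.7, -0.2, -0.5]
finger_gap: 0.645
t: 15.6
tcp_pos: [0.5633, -0.1015, 0.1871]
tool_rot: [1.0, -0.017, -0.001, -0.0]
force: [0.5, 0.2, 0.5]
finger_gap: 0.002
t 15.6 p [ 563.3 -101.5  187.1] yaw -91.9 F [0.5 0.2 0.5] gap 0.002 tilt [-0.0024  0.0009]
dp [ 0.08 -0.2   3.71] roll -0.0
```

View pics/z16.png

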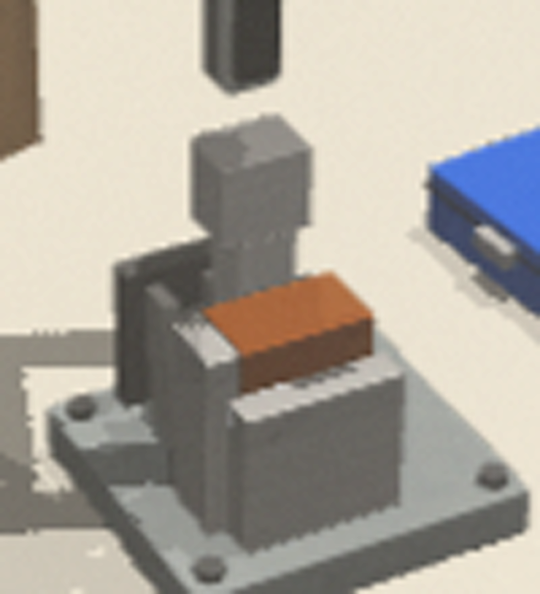

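```bash
python3 -m creep '{"claw":[0,0,0,0],"dp":[[0.2,0,1],[0.2,0,1.8],[0.2,0,2.1],[0.2,0,2.1]],"roll":[0,0,0,0]}' 60
python3 -m creep '{"claw":[0,0],"dp":[[0,0,0.2],[0,0,0.2]],"roll":[0,0]}' 
python3 -m creep '{"claw":[0,0],"dp":[[0,0,0.15],[0,0,0.15]],"roll":[0,0]}'
python3 -m creep '{"claw":[0,0],"dp":[[0,0,0.1],[0,0,0.1]],"roll":[0,0]}'
```

```text
t: 16.05
tcp_pos: [0.5655, -0.1016, 0.1661]
tool_rot: [1.0, -0.017, -0.001, -0.0]
force: [-0.6, 0.6, -0.3]
finger_gap: -0.001
t: 16.25
tcp_pos: [0.5661, -0.1018, 0.1652]
tool_rot: [1.0, -0.017, -0.0, -0.0]
force: [-0.7, 0.2, -1.0]
finger_gap: -0.003
t: 16.45
tcp_pos: [0.5661, -0.1018, 0.1639]
tool_rot: [1.0, -0.017, 0.0, 0.0]
force: [-0.2, -0.0, -0.5]
finger_gap: 0.004
t: 16.65
tcp_pos: [0.5663, -0.1019, 0.163]
tool_rot: [1.0, -0.017, 0.0, 0.0]
force: [-0.2, 0.6, 0.2]
finger_gap: 0.002
```

```bash
python3 -m creep '{"claw":[0,0],"dp":[[0,0,0.1],[0,0,0.1]],"roll":[0,0]}' 
python3 -m creep '{"claw":[0,0],"dp":[[0,0,0.1],[0,0,0.1]],"roll":[0,0]}'
python3 -m creep '{"claw":[0,0],"dp":[[0,0,0.1],[0,0,0.1]],"roll":[0,0]}'
```

```text
t: 16.85
tcp_pos: [0.5667, -0.1019, 0.1626]
tool_rot: [1.0, -0.017, 0.001, 0.0]
force: [-0.2, 0.4, 4.7]
finger_gap: -0.003
t: 17.05
tcp_pos: [0.567, -0.1019, 0.162]
tool_rot: [1.0, -0.017, 0.001, 0.0]
force: [0.4, 1.1, 6.6]
finger_gap: -0.0
t: 17.25
tcp_pos: [0.5672, -0.102, 0.1615]
tool_rot: [1.0, -0.017, 0.002, 0.0]
force: [-1.4, 0.7, 9.7]
finger_gap: 0.002
```

```bash
python3 -m creep '{"claw":[0,0],"dp":[[0,0,0.1],[0,0,0.1]],"roll":[0,0]}' 
python3 -m creep '{"claw":[0,0],"dp":[[0,0,0.08],[0,0,0.08]],"roll":[0,0]}'
```

```text
t: 17.45
tcp_pos: [0.5675, -0.102, 0.1609]
tool_rot: [1.0, -0.017, 0.002, 0.0]
force: [-0.7, 1.2, 12.2]
finger_gap: -0.001
t: 17.65
tcp_pos: [0.5677, -0.1019, 0.1605]
tool_rot: [1.0, -0.017, 0.002, 0.0]
force: [-1.5, 1.9, 12.4]
finger_gap: -0.001
```

```bash
python3 -m creep '{"claw":[0,0],"dp":[[0,0,0.08],[0,0,0.08]],"roll":[0,0]}' 
python3 -m creep '{"claw":[0,0],"dp":[[0,0,0.04],[0,0,0.04]],"roll":[0,0]}'
```

```text
t: 17.85
tcp_pos: [0.5679, -0.102, 0.1601]
tool_rot: [1.0, -0.017, 0.002, 0.0]
force: [-1.5, 2.3, 14.4]
finger_gap: -0.003
t: 18.05
tcp_pos: [0.568, -0.1019, 0.16]
tool_rot: [1.0, -0.017, 0.003, 0.001]
force: [-1.8, 2.0, 17.1]
finger_gap: 0.0
```

```bash
python3 -m creep '{"claw":[0],"dp":[[0,0,0.02]],"roll":[0]}' 
python3 -m creep '{"claw":[0],"dp":[[0,0,0]],"roll":[0]}'
```

```text
t: 18.15
tcp_pos: [0.568, -0.1019, 0.16]
tool_rot: [1.0, -0.017, 0.003, 0.001]
force: [-1.5, 2.2, 17.9]
finger_gap: -0.002
t: 18.25
tcp_pos: [0.568, -0.102, 0.16]
tool_rot: [1.0, -0.017, 0.003, 0.001]
force: [-1.0, 2.5, 18.7]
finger_gap: -0.003
```

```bash
python3 -m creep '{"claw":[0,0,0,0,0,0,0,0,0,0],"dp":[[0,0,-0.5],[0,0,-1.5],[0,0,-4],[0,0,-8],[0,-4,-10],[0,-8,-10],[0,-13,-10],[0,-18,-10],[0,-22,-10],[0,-22,-10]],"roll":[0,0,0,0,0,0,0,0,0,0]}' 
python3 - <<'E'
from h import *
go(564.1,-99.5,150)
d2=snap("top","15");d=snap("side","15")
b=cv2.resize(d2["image"][215:295,325:395],None,fx=6,fy=6,interpolation=cv2.INTER_CUBIC)
a=cv2.resize(d["image"][220:330,280:375],None,fx=4,fy=4,interpolation=cv2.INTER_CUBIC)
c=np.zeros((480,800,3),np.uint8);c[:,:420]=b;c[:440,420:800]=a
cv2.imwrite("pics/z17.png",np.clip(c[:,:,::-1]*1.5,0,255).astype(np.uint8))
o=np.array([565.6,-114.0]);yaw=np.radians(-1.9);R=np.array([[np.cos(yaw),-np.sin(yaw)],[np.sin(yaw),np.cos(yaw)]])
for n,D in(("top",d2),("side",d)):
    def E(nm,A,B,z,rng=3,**k):
        q,r=edge(D,o+R@A,o+R@B,z,rng=rng,**k);print(n,nm,((q-o)@R).round(1).tolist(),round(float(r),2))
    E("block+x",[25,-30],[25,0],.092);E("block-x",[-25,-30],[-25,0],.092);E("block-y",[-25,-30],[25,-30],.092)
    E("head-x",[-17,0],[-17,24],.141);E("head+x",[17,0],[17,24],.141);E("head-y",[-17,0],[17,0],.141);E("head+y",[-17,24.5],[17,24.5],.141)
E
```

```text
t: 19.25
tcp_pos: [0.5726, 0.1228, 0.2565]
tool_rot: [1.0, -0.014, -0.0, -0.001]
force: [-0.7, -0.7, 0.5]
finger_gap: -0.002
t 19.25 p [572.6 122.8 256.5] yaw -91.56 F [-0.7 -0.7  0.5] gap -0.002 tilt [-0.0006  0.0017]
dp [-0.24 22.27 10.62] roll None
top block+x [[29.4, -29.3], [24.2, -0.1]] 0.26
top block-x [[-25.8, -30.0], [-26.7, -0.0]] 0.02
top block-y [[-25.0, -29.7], [24.9, -32.3]] 0.13
top head-x [[-14.9, 0.0], [-15.5, 24.0]] 0.03
top head+x [[16.6, 0.0], [19.3, 23.7]] 0.18
top head-y [[-17.0, -0.7], [17.0, 0.2]] 0.02
top head+y [[-17.0, 23.6], [17.0, 23.8]] 0.06
side block+x [[26.3, -29.2], [25.5, 0.3]] 0.05
side block-x [[-24.7, -29.8], [-25.3, -0.2]] 0.06
side block-y [[-25.2, -30.6], [24.8, -30.6]] 0.17
side head-x [[-15.0, 1.1], [-13.4, 26.1]] 0.08
side head+x [[13.3, -1.5], [17.6, 24.3]] 0.5
side head-y [[-17.3, -0.9], [16.4, -1.7]] 0.13
side head+y [[-18.1, 20.9], [16.5, 23.0]] 0.22
```

View pics/z17.png

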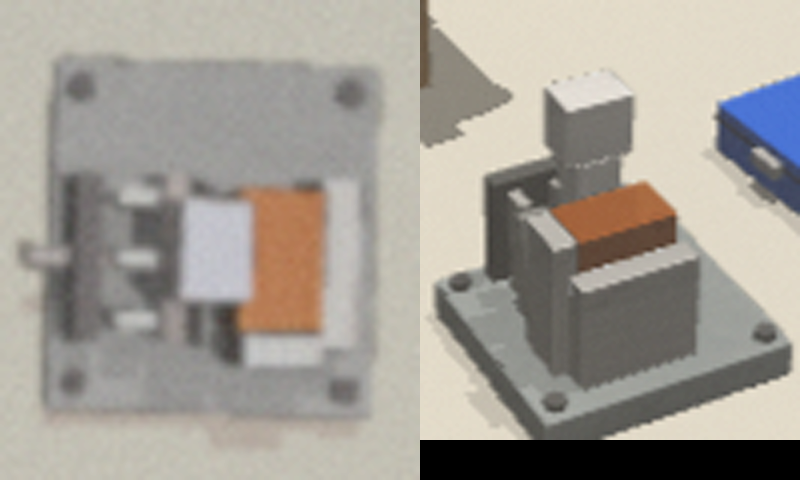

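```bash
python3 -m creep '{"claw":[0,0],"dp":[[0,0,0],[0,0,0]],"roll":[0,0]}'; python3 -c "
from station import workorder
print(workorder.sign_off())"
```

```text
t: 19.55
tcp_pos: [0.5735, 0.1165, 0.2565]
tool_rot: [1.0, -0.018, -0.0, 0.0]
force: [1.2, -0.1, 0.1]
finger_gap: 0.005
the job is handed in; nothing more can be done
None
```

The block is against the end stop and the wedge is pressed into the slot. I handed the job in at about 19.6 s; no verdict was reported.

- **Block:** I pushed it along the bed with the closed fingers until it stopped and the force rose to 5.5 N. After the final press, the side view puts its ends at about ±25 to 26 mm along the holder and its back about 0.7 mm closer to the fixed jaw than before wedging.
- **Wedge:** I lifted it from the rack, and the picture showed its sloping side already facing the sloping jaw. I lowered it until it touched, at a head height of about 128 mm, then let go and saw it standing by itself. Pressing on the head with closed fingers took it about 2.7 mm further down. The force rose steadily, with the last readings at 17.1, 17.9 and 18.7 N. That is above the 15 N aim but under 22 N.
- **Final check:** The pictures show the wedge upright, within about 2 mm of the slot's middle, with its upright face to the block. The gripper is clear of everything. The slide box looks undisturbed; I did not re-measure it, the dish or the jar, but the arm never came near them.

**Not confirmed:**
- I can't read the remaining clamping force directly. From the 2.7 mm of travel and the 25 N/mm spring I estimate about 13 N.
- Some edge measurements disagreed. In the top view, two of the block's edges came out several degrees askew because the jaw and wedge beside them confused the fit. I relied on the side view for those.

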